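Lay the crosswise top course of a ballast ingot pile

TASK

Two loose tapered ballast ingots lie on the bench; lay them as the second course on the pile standing on the carrier, crosswise to the bottom pair and across its full width, in the same manner as that pair: one wide face down and the other turned over so that its narrow face is down, flank against flank so the top stays flat. Both lie parallel to the back stop, centred on it, pushed up until the first touches the stop and the second touches the first, with no gaps; which of the two is turned over and which is next to the stop is up to you. Leave the bottom pair, the carton, the dish and the marker where they are.

Things in the scene. Friction and masses are not known exactly. Their poses are not given: they have to be found in the camera images.
- carrier: fixed grey carrier, base plate 8 mm thick, x -58 to +50, y -58 to +58 mm. Origin on the bench under the pile's centre, z up. Back stop: upright plate, front face at x = +34 mm facing -x, y -28 to +28, top 72 mm above the bench. Other sides open. Bottom course (two bars along x) fills x -35 to +33; its flat top is at z = 38 mm, y -31.5 to +37.5. Top course: bars along y, centred on y = 0
- ingot_a: loose ingot, starts wide face down on the bench: plain cast aluminium bar, 0.28 to 0.56 kg, 68 mm long, 30 mm high, wide long face 40 mm, opposite narrow face 28 mm (two round mould marks), flanks sloping 11 degrees, end faces parallel. Origin at the block's centre; y along its length, z from wide face to narrow face
- ingot_b: second loose ingot, starts wide face down on the bench: plain cast aluminium bar, 0.28 to 0.56 kg, 68 mm long, 30 mm high, wide long face 40 mm, opposite narrow face 28 mm (two round mould marks), flanks sloping 11 degrees, end faces parallel. Origin at the block's centre; y along its length, z from wide face to narrow face
- ingot_low_up: bottom course, at carrier y = -17.5 mm, wide face down, loose; plain cast aluminium bar, 0.28 to 0.56 kg, 68 mm long, 30 mm high, wide long face 40 mm, opposite narrow face 28 mm (two round mould marks), flanks sloping 11 degrees, end faces parallel. Origin at the block's centre; y along its length, z from wide face to narrow face
- ingot_low_inv: bottom course, at carrier y = +17.5 mm, turned over, nested against its neighbour with 1 mm play, loose; plain cast aluminium bar, 0.28 to 0.56 kg, 68 mm long, 30 mm high, wide long face 40 mm, opposite narrow face 28 mm (two round mould marks), flanks sloping 11 degrees, end faces parallel. Origin at the block's centre; y along its length, z from wide face to narrow face
- small_carton: bystander: small printed carton 50 x 74 x 32 mm on the bench; origin under its centre
- dish: bystander: round clear dish, 64 mm across, 18 mm high; origin under its centre
- marker: bystander: marker pen lying flat, 135 mm long along its y, 16 mm thick; origin under its centre

How it is judged:
At the end, for the whole second after the job is handed in: Both ingots lie flat (0.06 rad), at rest on the bottom pair, one wide face down, one narrow face down, parallel to the stop (0.07 rad), centred on it within 7 mm; the inner one within 2.5 mm of touching the stop, the outer within 3.5 mm of fully closed. Bottom pair within 6 mm of its place (((angle between ingot_a's own z axis and vertical below 0.06 rad and angle between ingot_b's own z axis and vertical above 3.0816 rad) or (angle between ingot_b's own z axis and vertical below 0.06 rad and angle between ingot_a's own z axis and vertical above 3.0816 rad)) and x of any of ingot_a, ingot_b in the frame of carrier above 0.0115 m and x of each of ingot_a, ingot_b in the frame of carrier above -0.0235 m and y of ingot_a in the frame of carrier between -0.007 and 0.007 m and z of ingot_a in the frame of carrier between 0.05 and 0.056 m and angle between the y axis of each of ingot_a, ingot_b and the y axis of carrier, either way round below 0.07 rad and linear speed of each of ingot_a, ingot_b below 0.01 m/s and angular speed of each of ingot_a, ingot_b below 0.1 rad/s and y of ingot_b in the frame of carrier between -0.007 and 0.007 m and z of ingot_b in the frame of carrier between 0.05 and 0.056 m and distance of each of ingot_low_up, ingot_low_inv from where it was at the start of the episode below 0.006 m and angle between the y axis of each of ingot_low_up, ingot_low_inv and the x axis of carrier, either way round below 0.07 rad and angle between ingot_low_up's own z axis and vertical below 0.06 rad and angle between ingot_low_inv's own z axis and vertical above 3.0816 rad).
It fails at once if the carton was moved more than 15 mm (distance of small_carton from where it was at the start of the episode above 0.015 m).
It fails at once if the dish was moved more than 15 mm (distance of dish from where it was at the start of the episode above 0.015 m).
It fails at once if the marker was moved more than 15 mm (distance of marker from where it was at the start of the episode above 0.015 m).
It also fails if it takes over 70 s, if anything falls off the work surface, if the arm or the gripper's body presses on something with over 40 N, if the wrist force passes 120 N, or if a joint passes its speed limit or range.

ROBOT

A 7-joint arm with a two-finger parallel gripper is mounted at the origin on a cart in front of the work surface, level with it; the furniture and walls round the work are solid. World frame = base frame: x ahead of the robot, y to its left, z up, the work surface at z = 0. Lengths are in m, angles in rad, forces in N, time in s.
With the tool pointing down it reaches from about 0.425 to 0.925 m from the base axis. Payload 6.8 kg.
Tool frame: the origin (TCP) lies at the very end of the fingers, on their centre line; the grasp point (between the pads) lies 19 mm behind it; z points along the fingers, y is the direction in which the jaws open and shut (so a half turn about z gives the same grasp; the last joint's range is limited). The gripper opens to 88 mm and grips with 3 to 60 N. Pads are 20 mm wide; open, the fingers measure 115 mm over their backs; the gripper's body (75 mm by 178 mm) begins 61 mm behind the grasp point.
Start: joints at [-0.863, 0.477, 0.022, 1.555, -0.011, 1.109, -0.083], TCP at [0.492, 0.463, 0.223] pointing down, gripper open.
Joint ranges: [-2.96, 2.96], [-0.34, 2.1], [-1.41, 1.46], [0.24, 2.44], [-1.37, 4.51], [0.17, 1.92], [-2.96, 2.96]. Speed limits (rad/s): [2.39, 2.39, 3.14, 3.14, 3.14, 3.14, 3.14].

INTERFACE

Orientations are given as a unit quaternion [w, x, y, z].
In Python, from plant import manip gives the robot as it stands.
- The arm moves only by the tool move_arm, never from a script. Its argument "moves" is a list of rows, each a list of 7 numbers: the shift along the tool's x, y, z in cm, then the turn, a rotation vector about the tool's x, y, z in degrees, then the opening, from -1 (shut) to 1 (fully open), so that 0 is half open. In form: [[x, y, z, rx, ry, rz, fingers], ...]. A call has exactly 10 rows; each row shifts and turns the pose as measured when the row begins, along the tool's axes as they then stand; what a row does not reach is not made up. A row lasts 1/8 s, in which the tool goes at most 62.5 mm and 10.7 degrees, less where a joint would pass 70% of its speed; a pose out of reach is approached as far as the arm can. A call with a gripper value outside its range is refused whole. The fingers move at their own pace and stop on an object; "squeeze" is the grip in N (left out, the last holds). Time passes only in rows, so rows that do not move let the fingers close, or fill a call up. It gives the time, the measured TCP pose, the force and the opening at its end, in the units of the state.
- manip.get_state(): the state, without advancing time (a new reading comes with each control period).
- manip.grab_frame(name): name is "scene" or "side" or "wrist"; returns (picture, depth): 400x640x3 uint8, blue, green, red; 400x640 float32, m along the optical axis (not along the pixel's ray), 0 where there is no reading.
- manip.calibration(name): a dict with "camera_matrix" (3x3 intrinsics, pixels), "T" (4x4, takes a point from camera to world coordinates). Camera axes: x right, y down, z forward; pixel columns grow to the right and rows downward; lengths in m; the calibration is good to about 2 mm. The wrist camera is an equidistant fisheye: a pixel r from the principal point sees the ray r / f radians off the axis. A picture is of the moment at which its call begins: read the wrist's pose just before it. calibration takes no time and is no camera call; for the wrist camera it gives the pose at the moment of the call.
- manip.job_done(): hands the job in, once; it reports no verdict.
The state is a dict: "t": time; "joint_pos": joint angles; "qvel": joint speeds; "joint_efforts": joint torques, N m; "tcp_pos": TCP position; "orientation": TCP orientation; "contact_force": force on the tool from outside, world axes, zero at the start; "wrist_torque": the same for the moment, N m; "gripper_width": finger opening in m.
Only numpy, scipy, OpenCV 4.12 (cv2) and the standard library are available. Lean on these libraries where they do the work, as an engineer would, in place of code of your own. Each camera call takes 0.05 s, during which the arm holds its last target. There are 200 camera calls.

## Working session

There is one attempt and no reset: what is moved stays moved. The work goes in short steps, Python scripts to look and compute and a tool call to move; the robot and the scene stay as the last step left them, time stands still between calls to the robot, and variables do not carry over. Pictures are saved under pics/ and viewed, about 8 in all and at most 12, crops included, and the job is handed in when it is done.

Besides the shell and the picture viewer there is one more tool, called as name([rows], argument=value, ...), one row to a line, values as JSON. move_arm: Moves the arm, as the interface text tells. Its arguments: {"type":"object","properties":{"moves":{"type":"array","items":{"type":"array","items":{"type":"number"}}},"squeeze":{"type":"number"}},"required":["moves"]}

```bash
ls; mkdir -p pics
cat > h.py <<'E'
import numpy as np, cv2
from plant import manip
from scipy.spatial.transform import Rotation as R
def rot(q): return R.from_quat([q[1],q[2],q[3],q[0]])
def cloud(name):
    im,d=manip.grab_frame(name); c=manip.calibration(name); K=np.array(c["camera_matrix"]);T=np.array(c["T"])
    v,u=np.mgrid[:400,:640]
    if name=="wrist":
        x=(u-K[0,2])/K[0,0];y=(v-K[1,2])/K[1,1];r=np.hypot(x,y);s=np.where(r>1e-6,np.tan(np.minimum(r,1.5))/np.maximum(r,1e-6),1)
        x=x*s;y=y*s
    else: x=(u-K[0,2])/K[0,0];y=(v-K[1,2])/K[1,1]
    P=np.stack([x*d,y*d,d],-1)@T[:3,:3].T+T[:3,3]
    P[d==0]=np.nan
    return im,P
def delta(p,Rt):
    s=manip.get_state();R0=rot(s["orientation"])
    return R0.inv().apply(np.array(p)-s["tcp_pos"])*100, (R0.inv()*Rt).as_rotvec(degrees=True)
E
python3 - <<'E'
from h import *
s=manip.get_state();print({k:np.round(v,3) for k,v in s.items()})
for n in ["scene","side"]:
    im,P=cloud(n);cv2.imwrite(f"pics/{n}0.png",im);np.save(f"{n}0.npy",P);print(n,np.round(manip.calibration(n)["T"],3).tolist())
E
```

```text
pics
{'t': np.float64(0.0), 'joint_pos': array([-0.863,  0.478,  0.022,  1.556, -0.011,  1.109, -0.083]), 'qvel': array([ 0.001, -0.002,  0.001,  0.   ,  0.   , -0.001, -0.001]), 'joint_efforts': array([ 0.0000e+00, -5.8286e+01,  1.5350e+00, -2.7261e+01, -5.4000e-02,
        1.7000e-02,  0.0000e+00]), 'tcp_pos': array([0.491, 0.462, 0.222]), 'orientation': array([-0.   ,  0.397,  0.918, -0.001]), 'contact_force': array([0.469, 0.134, 0.547]), 'wrist_torque': array([-0.016, -0.033,  0.009]), 'gripper_width': np.float64(0.088)}
scene [[0.57, 0.47, -0.674, 1.139], [0.821, -0.349, 0.451, -0.39], [-0.023, -0.811, -0.585, 0.589], [0.0, 0.0, 0.0, 1.0]]
side [[0.946, -0.283, 0.158, 0.415], [-0.324, -0.82, 0.472, -0.38], [-0.004, -0.498, -0.867, 0.77], [0.0, 0.0, 0.0, 1.0]]
```

View pics/scene0.png

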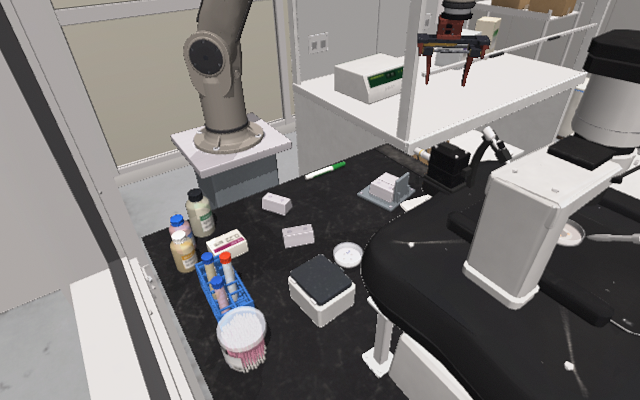

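View pics/side0.png

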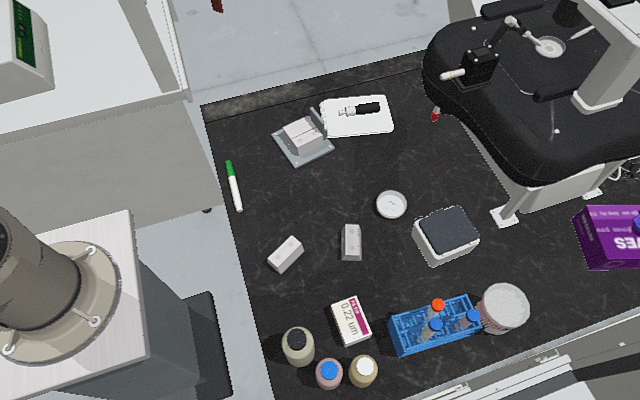

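The scene view shows the pile at about (390,187) and the loose ingots at (277,204) and (298,236). In the side view the pile is at (302,137) with its stop at (316,124). The ingots are at (285,254) and (351,243), the dish at (391,205), the marker at (233,187) and the carton at (350,320). Next I measure poses from the depth.

```bash
cat > m.py <<'E'
from h import *
def fit(P,box,zlo,zhi):
    u0,v0,u1,v1=box; p=P[v0:v1,u0:u1].reshape(-1,3); p=p[(p[:,2]>zlo)&(p[:,2]<zhi)]
    r=cv2.minAreaRect((p[:,:2]*1000).astype(np.float32)); b=cv2.boxPoints(r)
    return len(p),np.round(r[0],1),np.round(r[1],1),round(r[2],1),np.round(np.median(p[:,2])*1000,1)
E
python3 - <<'E'
from m import *
S=np.load("side0.npy");C=np.load("scene0.npy")
print("A",fit(S,(262,230,310,278),.022,.04),fit(C,(255,185,295,220),.022,.04))
print("B",fit(S,(335,218,368,268),.022,.04),fit(C,(278,218,318,252),.022,.04))
print("pile",fit(S,(265,105,335,168),.031,.045),fit(C,(355,165,420,212),.031,.045))
print("stop",fit(S,(265,100,340,168),.055,.085),fit(C,(355,160,420,212),.055,.085))
print("base",fit(S,(265,105,335,168),.005,.012),fit(C,(355,165,420,212),.005,.012))
print("dish",fit(S,(372,187,410,222),.008,.03));print("carton",fit(S,(328,290,375,350),.02,.04));print("marker",fit(S,(222,155,245,215),.006,.025))
im=cv2.imread("pics/side0.png");cv2.imwrite("pics/side0c.png",cv2.resize(im[95:285,220:420],None,fx=4,fy=4,interpolation=2)[:760][:600])
E
```

```text
A (523, array([444.4, -61.3]), array([68.8, 30.3]), 27.5, np.float64(29.6)) (259, array([443.4, -60.9]), array([69.9, 30.9]), 30.8, np.float64(29.9))
B (490, array([577.2, -80.4]), array([69.3, 29.5]), 68.6, np.float64(29.9)) (338, array([576.8, -80.3]), array([67.7, 32.1]), 69.7, np.float64(30.0))
pile (815, array([573.4, 209. ]), array([84.3, 72.1]), 13.0, np.float64(37.6)) (433, array([572.2, 208.8]), array([85. , 70.8]), 11.4, np.float64(38.1))
stop (130, array([603.7, 214.4]), array([ 8.3, 57.1]), 13.4, np.float64(70.1)) (109, array([603.4, 213. ]), array([ 9.2, 56.1]), 13.6, np.float64(66.9))
base (967, array([594.7, 215. ]), array([184.1, 124.6]), 19.8, np.float64(8.3)) (488, array([583.8, 190.2]), array([159.2, 107.4]), 45.9, np.float64(8.7))
dish (677, array([690.3, -24.6]), array([64.3, 62.6]), 7.3, np.float64(17.9))
carton (1217, array([ 519.6, -226.8]), array([50.7, 74.3]), 1.1, np.float64(32.2))
marker (347, array([382.5, 134.6]), array([136.7,  16.1]), 89.2, np.float64(13.6))
```

View pics/side0c.png

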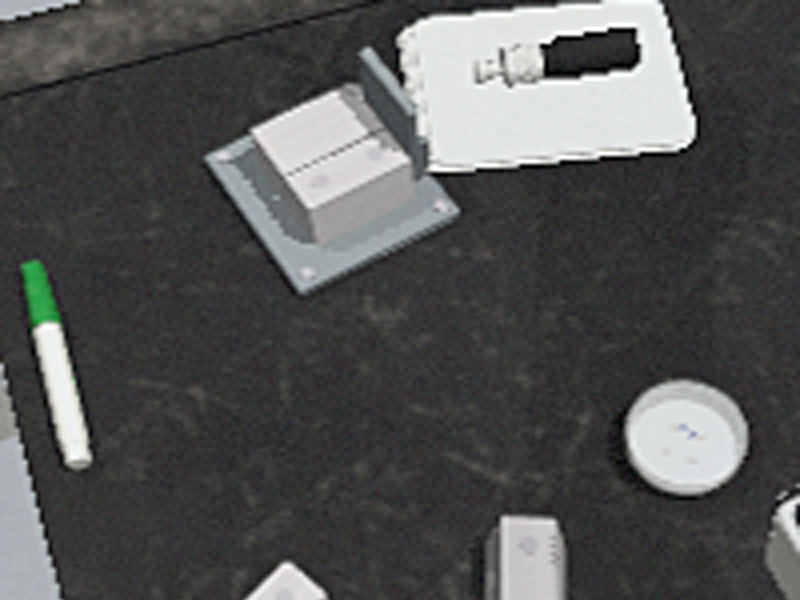

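The poses agree with the given sizes:

| Object | Position (mm) | Heading |
|---|---|---|
| Ingot A | (444, -61) | 29° |
| Ingot B | (577, -80) | 69° |
| Carrier | about (566, 205) | yaw 13° |

B goes on the pile upright against the stop. A gets tumbled twice by its end faces and goes outside.

```bash
cat >> h.py <<'E'
from scipy.spatial.transform import Slerp
def pose(a,lean=0):
    "jaw axis azimuth a deg; body leaning lean deg toward azimuth a+90"
    a=np.radians(a);t=np.radians(lean);y=np.array([np.cos(a),np.sin(a),0]);x0=np.array([-np.sin(a),np.cos(a),0])
    z=np.array([0,0,-np.cos(t)])-np.sin(t)*x0
    return R.from_matrix(np.stack([np.cross(y,z),y,z],1))
def plan(*wps):
    "wps: (n,[xyz],R)"
    s=manip.get_state();p=np.array(s["tcp_pos"]);q=rot(s["orientation"])
    for n,P,Q in wps:
        S=Slerp([0,1],R.concatenate([q,Q]));P=np.array(P);o=q
        for i in range(n):
            nq=S((i+1)/n); d=o.inv().apply((P-p)/n)*100; r=(o.inv()*nq).as_rotvec(degrees=True)
            print(np.round(d,2).tolist()+np.round(r,1).tolist()); o=nq
        p,q=P,Q
    print("now",np.round(s["tcp_pos"],4),"F",np.round(s["contact_force"],1),"t",s["t"])
E
python3 - <<'E'
from h import *
plan((10,[.577,-.080,.10],pose(69)))
E
```

```text
[-4.54, -3.09, 1.22, -0.0, -0.0, -2.6]
[-4.39, -3.29, 1.22, -0.0, -0.0, -2.6]
[-4.24, -3.48, 1.22, -0.0, -0.0, -2.6]
[-4.08, -3.67, 1.22, -0.0, -0.0, -2.6]
[-3.91, -3.85, 1.22, -0.0, -0.0, -2.6]
[-3.73, -4.02, 1.22, -0.0, -0.0, -2.6]
[-3.55, -4.19, 1.22, -0.0, -0.0, -2.6]
[-3.36, -4.34, 1.22, -0.0, -0.0, -2.6]
[-3.16, -4.49, 1.22, -0.0, -0.0, -2.6]
[-2.95, -4.63, 1.22, -0.0, -0.0, -2.6]
now [0.4912 0.4622 0.2218] F [-0.7  0.1 -0.7] t 0.1
```

move_arm([
  [-4.5,-3.1,1.2,0,0,-2.6,1],
  [-4.4,-3.3,1.2,0,0,-2.6,1],
  [-4.2,-3.5,1.2,0,0,-2.6,1],
  [-4.1,-3.7,1.2,0,0,-2.6,1],
  [-3.9,-3.9,1.2,0,0,-2.6,1],
  [-3.7,-4.0,1.2,0,0,-2.6,1],
  [-3.6,-4.2,1.2,0,0,-2.6,1],
  [-3.4,-4.3,1.2,0,0,-2.6,1],
  [-3.2,-4.5,1.2,0,0,-2.6,1],
  [-3.0,-4.6,1.2,0,0,-2.6,1],
])

```text
t: 1.35
tcp_pos: [0.5835, -0.0896, 0.0954]
orientation: [-0.002, 0.167, 0.986, 0.0]
contact_force: [0.4, 0.8, -0.1]
gripper_width: 0.0882
```

Run:
```python
from h import *
s=manip.get_state();print(np.round(s["joint_pos"],3))
im,P=cloud("wrist");cv2.imwrite("pics/w1.png",im)
m=(P[...,2]>.026)&(P[...,2]<.036)&(np.hypot(P[...,0]-.577,P[...,1]+.08)<.06)
p=P[m];print(len(p),cv2.minAreaRect((p[:,:2]*1000).astype(np.float32)),np.median(p[:,2]))
plan((10,[.577,-.080,.006],pose(69)))
```

```text
[ 0.015  0.489  0.041  1.87  -0.028  0.787  1.307]
3199 ((574.8236083984375, -90.730712890625), (68.59845733642578, 29.242673873901367), 68.71932220458984) 0.028853205022192047
[0.12, 0.17, 0.88, -0.0, -0.0, 0.1]
[0.12, 0.17, 0.88, -0.0, -0.0, 0.1]
[0.12, 0.17, 0.88, -0.0, -0.0, 0.1]
[0.12, 0.17, 0.88, -0.0, -0.0, 0.1]
[0.12, 0.17, 0.88, -0.0, -0.0, 0.1]
[0.12, 0.17, 0.88, -0.0, -0.0, 0.1]
[0.12, 0.17, 0.88, -0.0, -0.0, 0.1]
[0.13, 0.17, 0.88, -0.0, -0.0, 0.1]
[0.13, 0.17, 0.88, -0.0, -0.0, 0.1]
[0.13, 0.17, 0.88, -0.0, -0.0, 0.1]
now [ 0.5829 -0.1     0.0941] F [-0.7 -6.  -0.4] t 1.4
```

move_arm([
  [0,0,0,0,0,0,1],
  [0,0,0,0,0,0,1],
  [0.3,0.5,0.3,0,0,0,1],
  [0.3,0.5,0.3,0,0,0,1],
  [0.3,0.5,0.3,0,0,0,1],
  [0.3,0.2,0.3,0,0,0,1],
  [0,0,1.0,0,0,0,1],
  [0,0,1.0,0,0,0,1],
  [0,0,0,0,0,0,1],
  [0,0,0,0,0,0,1],
])

```text
t: 2.65
tcp_pos: [0.5758, -0.0743, 0.0589]
orientation: [-0.003, 0.169, 0.986, -0.002]
contact_force: [0.4, -0.5, -0.3]
gripper_width: 0.0876
```

Run:
```python
from h import *
im,P=cloud("wrist");cv2.imwrite("pics/w2.png",im)
m=(P[...,2]>.026)&(P[...,2]<.036)&(np.hypot(P[...,0]-.577,P[...,1]+.08)<.06)
p=P[m];print(len(p),cv2.minAreaRect((p[:,:2]*1000).astype(np.float32)),np.median(p[:,2]))
plan((6,[.577,-.080,.006],pose(69)))
```

```text
4256 ((574.8968505859375, -79.94953918457031), (68.79522705078125, 29.383787155151367), 70.05523681640625) 0.030237171374789165
[-0.06, -0.08, 0.88, -0.1, -0.1, 0.3]
[-0.06, -0.08, 0.88, -0.1, -0.1, 0.3]
[-0.06, -0.08, 0.88, -0.1, -0.1, 0.3]
[-0.06, -0.08, 0.88, -0.1, -0.1, 0.3]
[-0.06, -0.08, 0.88, -0.1, -0.1, 0.3]
[-0.05, -0.08, 0.88, -0.1, -0.1, 0.3]
now [ 0.5757 -0.0743  0.0589] F [-0.4 -0.1 -0.8] t 2.7
```

View pics/w2.png

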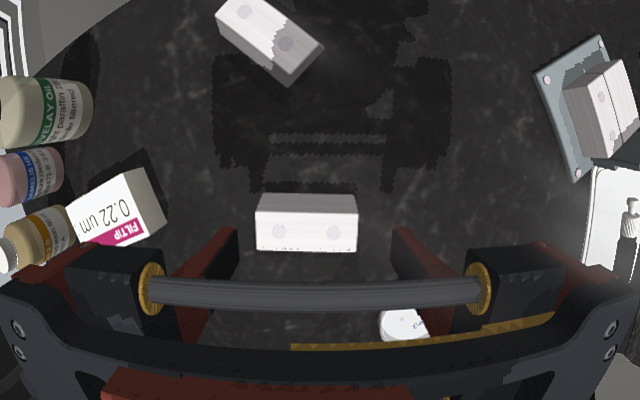

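The wrist view shows ingot B at (306,222), lying between the open fingers and square to them. Its measured position is (575,-80) at 70°, so I go down and grip.

move_arm([
  [0,-0.1,0.9,0,0,0.3,1],
  [0,-0.1,0.9,0,0,0.3,1],
  [0,-0.1,0.9,0,0,0.3,1],
  [0,-0.1,0.9,0,0,0.3,1],
  [0,-0.1,0.9,0,0,0.3,1],
  [0,-0.1,0.8,0,0,0,1],
  [0,0,0,0,0,0,1],
  [0,0,0,0,0,0,-1],
  [0,0,0,0,0,0,-1],
  [0,0,0,0,0,0,-1],
], squeeze=40)

```text
t: 3.95
tcp_pos: [0.5734, -0.0807, 0.0024]
orientation: [-0.003, 0.183, 0.983, -0.002]
contact_force: [-0.3, 0.1, -2.9]
gripper_width: 0.0678
```

Run:
```python
from h import *
s=manip.get_state();print(s["gripper_width"],np.round(s["tcp_pos"],4), np.round((rot(s["orientation"])).as_matrix(),3).tolist(),np.round(s["joint_pos"],2))
C=np.array([.5665,.2052]);ex=np.array([np.cos(np.radians(13.4)),np.sin(np.radians(13.4))]);ey=np.array([-ex[1],ex[0]])
t=C+ex*(-.01);print(t)
p=s["tcp_pos"]
plan((2,[p[0],p[1],.10],pose(70)),(8,[*t,.14],pose(103.4)))
```

```text
0.0677516709233013 [ 0.5734 -0.0807  0.0024] [[-0.933, 0.36, -0.007], [0.36, 0.933, -0.003], [0.005, -0.005, -1.0]] [ 0.    0.62  0.04  1.93 -0.03  0.6   1.26]
[0.55677224 0.20288252]
[0.02, -0.03, -4.88, -0.1, -0.1, -0.5]
[0.01, -0.01, -4.88, -0.1, -0.1, -0.5]
[1.41, 3.26, -0.5, 0.0, 0.0, -4.2]
[1.17, 3.35, -0.5, 0.0, 0.0, -4.2]
[0.92, 3.43, -0.5, 0.0, 0.0, -4.2]
[0.67, 3.49, -0.5, 0.0, 0.0, -4.2]
[0.41, 3.53, -0.5, 0.0, 0.0, -4.2]
[0.15, 3.55, -0.5, 0.0, 0.0, -4.2]
[-0.1, 3.55, -0.5, 0.0, 0.0, -4.2]
[-0.36, 3.53, -0.5, 0.0, 0.0, -4.2]
now [ 0.5734 -0.0807  0.0024] F [-0.3  0.1 -2.9] t 3.95
```

move_arm([
  [0,0,-4.5,0,0,-0.5,-1],
  [0,0,-4.5,0,0,-0.5,-1],
  [1.4,3.3,-0.6,0,0,-4.2,-1],
  [1.2,3.4,-0.6,0,0,-4.2,-1],
  [0.9,3.4,-0.6,0,0,-4.2,-1],
  [0.7,3.5,-0.6,0,0,-4.2,-1],
  [0.4,3.5,-0.6,0,0,-4.2,-1],
  [0.1,3.5,-0.6,0,0,-4.2,-1],
  [0,3.0,-0.6,0,0,-4.2,-1],
  [0,1.5,-0.3,0,0,-4.2,-1],
])

```text
t: 5.2
tcp_pos: [0.5509, 0.1819, 0.1379]
orientation: [-0.008, -0.126, 0.992, -0.002]
contact_force: [0.5, -0.2, -3.5]
gripper_width: 0.0681
```

move_arm([
  [0,0,0,0,0,0,-1],
  [0,0,0,0,0,0,-1],
  [0,0,0,0,0,0,-1],
  [0,0,0,0,0,0,-1],
  [0,0,0,0,0,0,-1],
  [0,0,0,0,0,0,-1],
  [0,0,0,0,0,0,-1],
  [0,0,0,0,0,0,-1],
  [0,0,0,0,0,0,-1],
  [0,0,0,0,0,0,-1],
])

```text
t: 6.45
tcp_pos: [0.5507, 0.1791, 0.1371]
orientation: [-0.008, -0.124, 0.992, -0.003]
contact_force: [0.2, 0.6, -3.8]
gripper_width: 0.0678
```

Run:
```python
from m import *
s=manip.get_state();print(s["gripper_width"],rot(s["orientation"]).as_matrix().round(3).tolist())
im,P=cloud("wrist");cv2.imwrite("pics/w3.png",im)
ex=np.array([np.cos(np.radians(13.4)),np.sin(np.radians(13.4))]);ey=np.array([-ex[1],ex[0]]);C=np.array([.5665,.2052])
for lo,hi in((.062,.08),(.034,.042),(.006,.011)):
    m=(P[...,2]>lo)&(P[...,2]<hi)&(np.hypot(P[...,0]-C[0],P[...,1]-C[1])<.075); p=P[m]
    if len(p)>5: print(lo,len(p),cv2.minAreaRect((p[:,:2]*1000).astype(np.float32)),np.median(p[:,2]), (p[:,:2]-C)@ex*1000 if 0 else np.percentile((p[:,:2]-C)@ex*1000,[1,99]),np.percentile((p[:,:2]-C)@ey*1000,[1,99]))
m=(P[...,2]>.09)&(P[...,2]<.19)&(np.hypot(P[...,0]-s["tcp_pos"][0],P[...,1]-s["tcp_pos"][1])<.033);p=P[m]
print(len(p),cv2.minAreaRect((p[:,:2]*1000).astype(np.float32)) if len(p) else 0)
plan((1,[*(C-.01*ex),.12],pose(103.4)))
```

```text
0.06783091011639637 [[-0.969, -0.245, -0.016], [-0.245, 0.969, -0.008], [0.017, -0.004, -1.0]]
0.034 2208 ((545.9057006835938, 204.9029083251953), (33.718772888183594, 70.03913116455078), 11.323376655578613) 0.038198799949690665 [-36.60097106  -6.92176442] [-29.84822849  38.27318409]
0.006 4042 ((540.7816772460938, 200.99058532714844), (68.96961975097656, 117.45938110351562), 10.937311172485352) 0.008284090617171752 [-59.01001055   4.31757208] [-55.99103813  58.38355386]
8211 ((545.718017578125, 177.8649139404297), (26.81487274169922, 65.87765502929688), 14.328537940979004)
[-1.2, 2.16, 1.68, -0.2, -1.0, 0.8]
now [0.5507 0.1791 0.1371] F [-0.4  1.6 -3.1] t 6.5
```

View pics/w3.png

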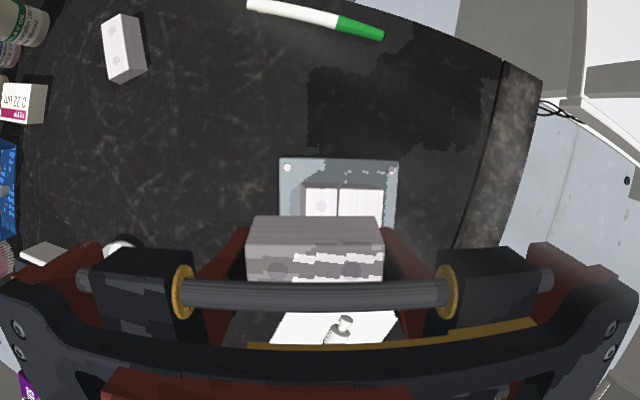

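The gripped ingot sits square between the fingers at (315,250), with the carrier below at (335,190). The yaw estimates differ by 11–13°, so I fit edges properly.

Run:
```python
from m import *
C=np.array([.5665,.2052]);a=np.radians(12.5);ex=np.array([np.cos(a),np.sin(a)]);ey=np.array([-ex[1],ex[0]])
def edges(P,tag):
    for nm,lo,hi,ax in(("front-x base",.005,.012,0),("pile front",.034,.042,0),("pile -y",.034,.042,1),("base -y",.005,.012,1),("base +y",.005,.012,2),("pile +y",.034,.042,2)):
        q=P[(P[...,2]>lo)&(P[...,2]<hi)];l=np.stack([(q[:,:2]-C)@ex,(q[:,:2]-C)@ey],1)*1000
        l=l[(np.abs(l)<68).all(1)]
        if lo>.03: l=l[l[:,0]<30]
        if ax: l=l[:,::-1]
        s=-1 if ax==2 else 1
        b=[];h=l[:,0]*s
        for c in range(-60,61,4):
            k=h[np.abs(l[:,1]-c)<2]
            if len(k)>6:b.append((c,s*np.percentile(k,2)))
        b=np.array(b)
        if len(b)<6: continue
        b=b[np.abs(b[:,1]-np.median(b[:,1]))<5]
        f=np.polyfit(*b.T,1);print(tag,nm,len(b),"yaw",round(12.5+np.degrees(np.arctan(f[0]))*(-1 if ax==0 else 1),2),"off",round(np.median(b[:,1]),1))
for n in("side0","scene0"): 
    P=np.load(n+".npy").reshape(-1,3);edges(P,n)
    q=P[(P[:,2]>.045)&(P[:,2]<.08)];q=q[np.hypot(q[:,0]-C[0],q[:,1]-C[1])<.07,:2];w,v=np.linalg.eigh(np.cov(q.T));d=v[:,1];print("stop yaw",np.degrees(np.arctan2(d[1],d[0]))%180-90,((q-C)@ex*1000).min(),(np.percentile((q-C)@ey*1000,[1,99])))
im,P=cloud("wrist");edges(P.reshape(-1,3),"wrist")
```

```text
side0 front-x base 30 yaw 13.07 off -55.1
side0 pile front 17 yaw 13.42 off -32.7
side0 pile -y 16 yaw 14.39 off -31.1
side0 base -y 27 yaw 11.8 off -56.9
side0 base +y 16 yaw 14.05 off -35.7
side0 pile +y 16 yaw 13.17 off 35.1
stop yaw 13.454357010069202 33.90175523519302 [-27.71651123  28.2744663 ]
scene0 front-x base 12 yaw 15.62 off -54.6
scene0 pile front 18 yaw 14.1 off -32.7
scene0 pile -y 16 yaw 12.16 off -29.8
scene0 base -y 26 yaw 12.39 off -56.2
scene0 base +y 16 yaw 12.01 off -35.4
scene0 pile +y 11 yaw 14.8 off 35.0
stop yaw 11.387144286721096 33.027258388896094 [-27.74369104  27.2365207 ]
wrist front-x base 30 yaw 12.88 off -58.8
wrist pile front 19 yaw 12.26 off -36.3
wrist pile -y 7 yaw 11.86 off -29.4
wrist base -y 16 yaw 10.41 off -55.7
wrist base +y 18 yaw 14.93 off 57.8
wrist pile +y 9 yaw 16.23 off 37.2
```

```bash
cat >> h.py <<'E'
C=np.array([.5665,.2052]);YAW=13.0
_a=np.radians(YAW);EX=np.array([np.cos(_a),np.sin(_a)]);EY=np.array([-EX[1],EX[0]]);C=C+.001*EY
def car(x,y,z): return [*(C+EX*x/1000+EY*y/1000),z/1000]
def tc():
    p=manip.get_state()["tcp_pos"];return np.round([(p[:2]-C)@EX*1000,(p[:2]-C)@EY*1000,p[2]*1000],1)
E
python3 - <<'E'
from h import *
plan((3,car(8,0,90),pose(103)),(5,car(8,0,50),pose(103)))
E
```

```text
[-1.02, 0.75, 1.55, -0.1, -0.3, 0.4]
[-1.0, 0.75, 1.56, -0.1, -0.3, 0.4]
[-0.99, 0.76, 1.57, -0.1, -0.3, 0.4]
[0.0, 0.0, 0.8, 0.0, 0.0, 0.0]
[0.0, 0.0, 0.8, 0.0, 0.0, 0.0]
[0.0, 0.0, 0.8, 0.0, 0.0, 0.0]
[0.0, 0.0, 0.8, 0.0, 0.0, 0.0]
[0.0, 0.0, 0.8, 0.0, 0.0, 0.0]
now [0.5507 0.1791 0.1372] F [-0.4 -0.4 -3.9] t 6.55
```

move_arm([
  [-1.0,0.75,1.5,-0.1,-0.3,0.4,-1],
  [-1.0,0.75,1.5,-0.1,-0.3,0.4,-1],
  [-1.0,0.75,1.5,-0.1,-0.4,0,-1],
  [0,0,0,0,0,0,-1],
  [0,0,0,0,0,0,-1],
  [0,0,0.5,0,0,0,-1],
  [0,0,0.5,0,0,0,-1],
  [0,0,0,0,0,0,-1],
  [0,0,0,0,0,0,-1],
  [0,0,0,0,0,0,-1],
])

```text
t: 7.8
tcp_pos: [0.5755, 0.2099, 0.0774]
orientation: [0.0, -0.116, 0.993, 0.001]
contact_force: [-0.8, -0.2, -4.2]
gripper_width: 0.0676
```

Run:
```python
from h import *
print(tc());plan((4,car(7.5,0,50),pose(103)),(1,car(7.5,0,43),pose(103)))
```

```text
[ 9.9  1.5 77.4]
[0.06, -0.04, 0.68, 0.0, 0.0, 0.1]
[0.06, -0.04, 0.68, 0.0, 0.0, 0.1]
[0.06, -0.04, 0.68, 0.0, 0.0, 0.1]
[0.06, -0.04, 0.68, 0.0, 0.0, 0.1]
[0.0, 0.0, 0.7, 0.0, 0.0, 0.0]
now [0.5755 0.2099 0.0774] F [-0.8 -0.2 -4.2] t 7.8
```

move_arm([
  [0.1,-0.1,0,0,0,0,-1],
  [0.1,-0.1,0.5,0,0,0,-1],
  [0.1,0,0.6,0,0,0,-1],
  [0,0,0.6,0,0,0,-1],
  [0,0,0.6,0,0,0,-1],
  [0,0,0.5,0,0,0,-1],
  [0,0,0.3,0,0,0,-1],
  [0,0,0,0,0,0,-1],
  [0,0,0,0,0,0,-1],
  [0,0,0,0,0,0,-1],
])

```text
t: 9.05
tcp_pos: [0.573, 0.2072, 0.0442]
orientation: [0.0, -0.116, 0.993, 0.001]
contact_force: [0.0, 0.3, -4.4]
gripper_width: 0.068
```

Run:
```python
from h import *
print(tc());plan((1,car(13,0,41),pose(103)))
```

```text
[ 6.8 -0.5 44.2]
[-0.62, 0.04, 0.32, 0.1, 0.1, 0.3]
now [0.573  0.2072 0.0442] F [ 0.   0.3 -4.4] t 9.05
```

move_arm([
  [0,0,0.2,0,0,0,-1],
  [0,0,0.1,0,0,0,-1],
  [-0.2,0,0,0,0,0,-1],
  [-0.2,0,0,0,0,0,-1],
  [-0.1,0,0,0,0,0,-1],
  [-0.1,0,0,0,0,0,-1],
  [-0.1,0,0,0,0,0,-1],
  [0,0,0,0,0,0,-1],
  [0,0,0,0,0,0,-1],
  [0,0,0,0,0,0,-1],
])

```text
t: 10.3
tcp_pos: [0.577, 0.2081, 0.0405]
orientation: [-0.003, -0.116, 0.993, -0.0]
contact_force: [-2.3, -0.6, -1.3]
gripper_width: 0.0678
```

Run:
```python
from h import *
print(tc());plan((1,car(13,0,41),pose(103)))
```

```text
[10.9 -0.5 40.5]
[-0.21, 0.05, -0.05, 0.0, -0.3, 0.3]
now [0.577  0.2081 0.0405] F [-2.3 -0.6 -1.3] t 10.3
```

move_arm([
  [-0.2,0,0,0,0,0,-1],
  [-0.2,0,0,0,0,0,-1],
  [-0.2,0,0,0,0,0,-1],
  [-0.2,0,0,0,0,0,-1],
  [0,0,0,0,0,0,-1],
  [0,0,0,0,0,0,-1],
  [0,0,0,0,0,0,-1],
  [0,0,0,0,0,0,-1],
  [0,0,0,0,0,0,-1],
  [0,0,0,0,0,0,-1],
])

```text
t: 11.55
tcp_pos: [0.577, 0.2081, 0.0407]
orientation: [-0.011, -0.116, 0.993, -0.002]
contact_force: [-3.3, -0.8, -1.1]
gripper_width: 0.0675
```

Run:
```python
from h import *
print(tc());plan((1,car(13,0,41),pose(103)))
im,P=cloud("side");np.save("side1.npy",P);cv2.imwrite("pics/side1.png",cv2.resize(im[80:190,230:390],None,fx=5,fy=5,interpolation=2))
```

```text
[10.9 -0.5 40.7]
[-0.21, 0.05, -0.03, -0.1, -1.3, 0.3]
now [0.577  0.2081 0.0407] F [-3.3 -0.8 -1.1] t 11.55
```

move_arm([
  [0,0,0,0,-1.2,0,-1],
  [-0.2,0,0,0,0,0,-1],
  [-0.2,0,0,0,0,0,-1],
  [0,0,0,0,0,0,0.7],
  [0,0,0,0,0,0,1],
  [0,0,0,0,0,0,1],
  [0,0,-1.5,0,0,0,1],
  [0,0,-3,0,0,0,1],
  [0,0,-3.5,0,0,0,1],
  [0.5,-2.5,-3.5,0,0,0,1],
])

```text
t: 12.85
tcp_pos: [0.5816, 0.1862, 0.1617]
orientation: [0.002, -0.118, 0.993, 0.0]
contact_force: [1.3, -0.5, -0.1]
gripper_width: 0.088
```

Run:
```python
from h import *
print(tc());print(np.round(manip.get_state()["joint_pos"],2))
plan((3,[.50,.08,.18],pose(103)),(7,[.46,-.06,.13],pose(29)))
```

```text
[ 10.4 -22.9 161.7]
[-0.3   0.44 -0.14  1.77  0.08  0.94  1.33]
[3.47, -2.8, -0.62, -0.0, 0.1, 0.2]
[3.46, -2.82, -0.62, -0.0, 0.1, 0.2]
[3.46, -2.83, -0.61, -0.0, 0.1, 0.2]
[1.01, -1.82, 0.71, 0.0, 0.0, 10.6]
[0.66, -1.97, 0.71, 0.0, 0.0, 10.6]
[0.28, -2.06, 0.71, 0.0, 0.0, 10.6]
[-0.1, -2.08, 0.71, 0.0, 0.0, 10.6]
[-0.48, -2.02, 0.71, 0.0, 0.0, 10.6]
[-0.84, -1.9, 0.71, 0.0, 0.0, 10.6]
[-1.18, -1.71, 0.71, 0.0, 0.0, 10.6]
now [0.5816 0.1862 0.1617] F [ 1.3 -0.5 -0.1] t 12.85
```

move_arm([
  [3.5,-2.8,-0.6,0,0,0,1],
  [3.5,-2.8,-0.6,0,0,0,1],
  [3.5,-2.8,-0.6,0,0,0,1],
  [1.0,-1.8,0.5,0,0,10.6,1],
  [0.7,-2.0,0.5,0,0,10.6,1],
  [0.3,-2.1,0.5,0,0,10.6,1],
  [-0.1,-2.1,0.5,0,0,10.6,1],
  [-0.5,-2.0,0.5,0,0,10.6,1],
  [-0.8,-1.9,0.5,0,0,10.6,1],
  [-1.2,-1.7,0.5,0,0,10.6,1],
])

```text
t: 14.1
tcp_pos: [0.4639, -0.0671, 0.1583]
orientation: [0.012, 0.514, 0.858, 0.012]
contact_force: [0.2, -0.5, -0.9]
gripper_width: 0.0877
```

Run:
```python
from h import *
im,P=cloud("side");cv2.imwrite("pics/side1.png",cv2.resize(im[85:185,240:370],None,fx=5,fy=5,interpolation=2))
np.save("side1.npy",P)
q=P[85:185,240:370].reshape(-1,3)
def st(lo,hi,xm,xM):
    l=np.stack([(q[:,:2]-C)@EX*1000,(q[:,:2]-C)@EY*1000,q[:,2]*1000],1);l=l[(l[:,2]>lo)&(l[:,2]<hi)&(l[:,0]>xm)&(l[:,0]<xM)&(abs(l[:,1])<60)]
    r=cv2.minAreaRect(l[:,:2].astype(np.float32));return len(l),np.percentile(l[:,0],[1,99]).round(1),np.percentile(l[:,1],[1,99]).round(1),round(np.median(l[:,2]),1),np.round(r[0],1),np.round(r[1],1),round(r[2],1)
print("top",st(64,69.3,-40,31));print("stop",st(69.5,80,20,60));print("pile",st(35,41,-60,60))
u=lambda a,t: -pose(a,t).as_matrix()[:,2]
c=np.array([.444,-.061,.016]);w=u(29,-50)
plan((10,c+.061*w,pose(29,-50)));print(np.round(c+.061*w,3),np.round(manip.get_state()["joint_pos"],2))
```

```text
top (223, array([ 0.4, 28.5]), array([-35.4,  26.2]), np.float64(67.5), array([14.1, -3.9]), array([64.3, 28.8]), 90.0)
stop (68, array([21.5, 42.2]), array([-28.8,  26.4]), np.float64(71.2), array([31.1, -1.4]), array([22.2, 58.1]), 0.1)
pile (16, array([18.1, 49.2]), array([-35.6, -20.8]), np.float64(37.1), array([ 34.7, -29.8]), array([34. ,  6.9]), 23.1)
[-0.29, -0.14, 1.02, 0.2, 5.1, -0.1]
[-0.38, -0.14, 1.0, 0.2, 5.1, -0.1]
[-0.47, -0.14, 0.96, 0.2, 5.1, -0.1]
[-0.55, -0.13, 0.91, 0.2, 5.1, -0.1]
[-0.63, -0.13, 0.86, 0.2, 5.1, -0.1]
[-0.7, -0.13, 0.8, 0.2, 5.1, -0.1]
[-0.77, -0.13, 0.74, 0.2, 5.1, -0.1]
[-0.83, -0.12, 0.67, 0.2, 5.1, -0.1]
[-0.89, -0.12, 0.59, 0.2, 5.1, -0.1]
[-0.94, -0.12, 0.51, 0.2, 5.1, -0.1]
now [ 0.4626 -0.0699  0.1578] F [-0.7 -2.4 -0.5] t 14.15
[ 0.467 -0.102  0.055] [-0.11  0.2   0.15  2.13 -0.05  0.78  0.55]
```

View pics/side1.png

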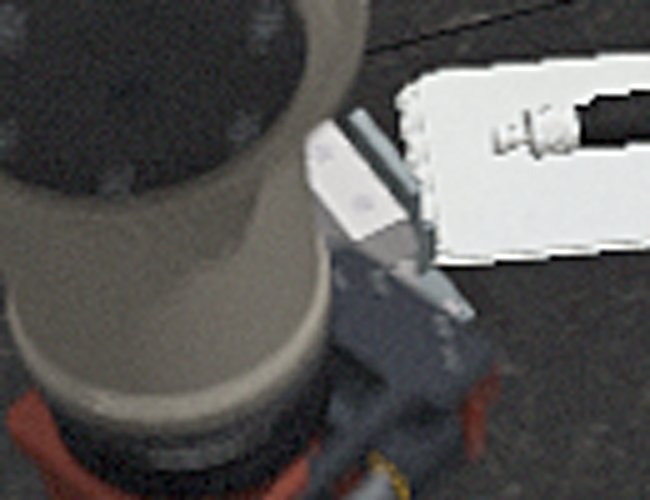

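The picture shows B's top face, centred at (360,185), lying parallel to the stop at (395,150). It is measured at x=14.2 (touching is 14), yaw 0 and centred. B is good, so now A: I lean the tool.

move_arm([
  [-0.3,-0.1,1.0,0,5.1,0,1],
  [-0.4,-0.1,1.0,0,5.1,0,1],
  [-0.5,-0.1,1.0,0,5.1,0,1],
  [-0.6,-0.1,0.9,0,5.1,0,1],
  [-0.6,-0.1,0.8,0,5.1,0,1],
  [-0.7,-0.1,0.7,0,5.1,0,1],
  [-0.8,-0.1,0.6,0,5.1,0,1],
  [-0.8,-0.1,0.5,0,5.1,0,1],
  [-0.9,-0.1,0.4,0,5.1,0,1],
  [0,0,0,0,5.1,0,1],
])

```text
t: 15.4
tcp_pos: [0.483, -0.096, 0.0792]
orientation: [-0.36, 0.441, 0.785, 0.245]
contact_force: [-0.5, -0.5, -1.3]
gripper_width: 0.0878
```

Run:
```python
from h import *
u=lambda a,t: -pose(a,t).as_matrix()[:,2]
im,P=cloud("wrist");cv2.imwrite("pics/w4.png",im)
m=(P[...,2]>.026)&(P[...,2]<.036)&(np.hypot(P[...,0]-.444,P[...,1]+.061)<.05)
p=P[m];print(len(p),cv2.minAreaRect((p[:,:2]*1000).astype(np.float32)) if len(p) else 0)
c=np.array([.444,-.061,.017]);w=u(29,-50)
plan((2,c+.061*w,pose(29,-50)),(7,c-.009*w,pose(29,-50)));print(np.round(c+.061*w,3),np.round(manip.get_state()["joint_pos"],2))
```

```text
2659 ((441.39764404296875, -60.94865036010742), (68.03103637695312, 30.032148361206055), 28.295820236206055)
[-0.7, -0.89, 0.77, 1.0, -0.8, 1.6]
[-0.71, -0.86, 0.8, 1.0, -0.8, 1.6]
[0.0, -0.0, 1.0, 0.0, 0.0, 0.0]
[0.0, -0.0, 1.0, 0.0, 0.0, 0.0]
[0.0, -0.0, 1.0, 0.0, 0.0, 0.0]
[0.0, -0.0, 1.0, 0.0, 0.0, 0.0]
[0.0, -0.0, 1.0, 0.0, 0.0, 0.0]
[0.0, -0.0, 1.0, 0.0, 0.0, 0.0]
[0.0, -0.0, 1.0, 0.0, 0.0, 0.0]
now [ 0.4827 -0.0968  0.0779] F [ 0.5 -0.6 -0.7] t 15.45
[ 0.467 -0.102  0.056] [ 0.4   0.81  0.02  1.67 -0.54  1.46  1.26]
```

View pics/w4.png

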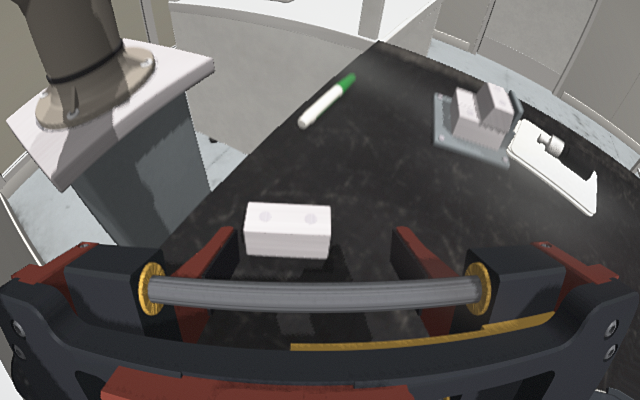

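A is at (287,230) between the fingers, which are slightly off along the jaw axis. It measures (442,-61) at 28°. I correct the offset, then advance along the tool.

move_arm([
  [-0.7,-0.9,0.7,1.0,-0.8,1.6,1],
  [-0.7,-0.9,0.7,1.0,-0.8,1.6,1],
  [0,0,0,0,0,0,1],
  [0,0,0,0,0,0,1],
  [0,0,1,0,0,0,1],
  [0,0,1,0,0,0,1],
  [0,0,1,0,0,0,1],
  [0,0,0,0,0,0,1],
  [0,0,0,0,0,0,1],
  [0,0,0,0,0,0,1],
])

```text
t: 16.7
tcp_pos: [0.455, -0.0807, 0.0374]
orientation: [-0.362, 0.459, 0.783, 0.213]
contact_force: [-0.4, 0.4, -0.1]
gripper_width: 0.0876
```

Run:
```python
from h import *
u=lambda a,t: -pose(a,t).as_matrix()[:,2]
c=np.array([.443,-.061,.017]);w=u(29,-50)
plan((5,c-.009*w,pose(29,-50)));print(np.round(c-.009*w,3))
```

```text
[-0.01, -0.02, 0.8, -0.0, 0.1, 0.0]
[-0.01, -0.02, 0.8, -0.0, 0.1, 0.0]
[-0.01, -0.02, 0.8, -0.0, 0.1, 0.0]
[-0.01, -0.02, 0.8, -0.0, 0.1, 0.0]
[-0.01, -0.02, 0.8, -0.0, 0.1, 0.0]
now [ 0.455  -0.0807  0.0374] F [-0.4  0.4 -0.1] t 16.7
[ 0.44  -0.055  0.011]
```

move_arm([
  [0,0,0.8,0,0,0,1],
  [0,0,0.8,0,0,0,1],
  [0,0,0.8,0,0,0,1],
  [0,0,0.7,0,0,0,1],
  [0,0,0.5,0,0,0,1],
  [0,0,0,0,0,0,1],
  [0,0,0,0,0,0,-1],
  [0,0,0,0,0,0,-1],
  [0,0,0,0,0,0,-1],
  [0,0,0,0,0,0,-1],
], squeeze=50)

```text
t: 17.95
tcp_pos: [0.4407, -0.0556, 0.0124]
orientation: [-0.362, 0.459, 0.783, 0.213]
contact_force: [-1.2, 0.9, -1.2]
gripper_width: 0.0676
```

Run:
```python
from h import *
s=manip.get_state();print(s["gripper_width"],np.round(s["joint_pos"],2),s["contact_force"])
p=s["tcp_pos"];np.save("pickA.npy",[*p,*s["orientation"]])
plan((3,[p[0]+.03,p[1],p[2]+.09],pose(24,-50)),(10,[.57,.05,.13],pose(6,51)))
```

```text
0.0676313315317928 [ 0.35  0.84  0.02  1.81 -0.55  1.27  1.26] [-1.15549151  0.93150491 -1.23395112]
[1.97, 0.88, -2.32, -1.3, 0.1, 1.1]
[1.99, 0.89, -2.29, -1.3, 0.1, 1.1]
[2.01, 0.9, -2.27, -1.3, 0.1, 1.1]
[0.57, 1.34, 0.25, 0.0, -10.0, 2.1]
[0.65, 1.31, 0.14, 0.0, -10.0, 2.1]
[0.72, 1.29, 0.02, 0.0, -10.0, 2.1]
[0.75, 1.26, -0.11, 0.0, -10.0, 2.1]
[0.77, 1.24, -0.24, 0.0, -10.0, 2.1]
[0.76, 1.21, -0.37, 0.0, -10.0, 2.1]
[0.73, 1.18, -0.5, 0.0, -10.0, 2.1]
[0.67, 1.16, -0.63, 0.0, -10.0, 2.1]
[0.59, 1.13, -0.74, 0.0, -10.0, 2.1]
[0.49, 1.11, -0.83, 0.0, -10.0, 2.1]
now [ 0.4407 -0.0556  0.0124] F [-1.2  0.9 -1.2] t 17.95
```

Gripped at 67.6 mm. I lift and begin the roll.

move_arm([
  [1.9,0.9,-2.3,0,0,0,-1],
  [1.9,0.9,-2.3,0,0,0,-1],
  [1.9,0.9,-2.3,0,0,0,-1],
  [0.8,1.3,0,0,-10,0,-1],
  [0.8,1.3,0,0,-10,0,-1],
  [0.8,1.3,0,0,-10,0,-1],
  [0.8,1.3,0,0,-10,0,-1],
  [0.8,1.3,0,0,-10,0,-1],
  [0.8,1.2,0,0,-10,0,-1],
  [0,0,0,0,0,0,-1],
])

```text
t: 19.2
tcp_pos: [0.5198, 0.0191, 0.1164]
orientation: [0.085, 0.504, 0.858, -0.05]
contact_force: [-0.7, -0.1, -4.8]
gripper_width: 0.0679
```

Run:
```python
from h import *
s=manip.get_state();print(s["gripper_width"],np.round(s["joint_pos"],2),s["contact_force"])
plan((7,[.56,.05,.11],pose(6,51)))
```

```text
0.06788952160101175 [-0.53  0.34  0.3   2.1   0.15  0.67  0.14] [-0.66458293 -0.05432302 -4.81777071]
[0.12, 0.72, 0.07, 1.8, -5.6, 2.9]
[0.16, 0.71, 0.03, 1.8, -5.6, 2.9]
[0.2, 0.7, -0.01, 1.8, -5.6, 2.9]
[0.23, 0.69, -0.05, 1.8, -5.6, 2.9]
[0.26, 0.68, -0.09, 1.8, -5.6, 2.9]
[0.28, 0.66, -0.14, 1.8, -5.6, 2.9]
[0.3, 0.64, -0.19, 1.8, -5.6, 2.9]
now [0.5198 0.0191 0.1164] F [-0.7 -0.1 -4.8] t 19.2
```

move_arm([
  [0.2,0.7,0,1.8,-5.6,2.9,-1],
  [0.2,0.7,0,1.8,-5.6,2.9,-1],
  [0.2,0.7,0,1.8,-5.6,2.9,-1],
  [0.2,0.7,0,1.8,-5.6,2.9,-1],
  [0.3,0.7,-0.1,1.8,-5.6,2.9,-1],
  [0.3,0.7,-0.1,1.8,-5.6,2.9,-1],
  [0.3,0.6,-0.2,1.8,-5.6,2.9,-1],
  [0,0,0,0,0,0,-1],
  [0,0,0,0,0,0,-1],
  [0,0,0,0,0,0,-1],
])

```text
t: 20.45
tcp_pos: [0.5562, 0.0423, 0.1043]
orientation: [0.311, 0.613, 0.661, -0.301]
contact_force: [-0.0, 0.1, -4.9]
gripper_width: 0.0679
```

```bash
cat >> h.py <<'E'
def al(q):
    M=rot(q).as_matrix();y=M[:,1];z=M[:,2];a=np.arctan2(y[1],y[0]);x0=np.array([-np.sin(a),np.cos(a),0])
    return np.round([np.degrees(a),np.degrees(np.arctan2(-z@x0,-z[2])),np.degrees(np.arcsin(y[2]))],2)
E
python3 - <<'E'
from h import *
k=np.load("pickA.npy");s=manip.get_state();print("pick az,lean,roll",al(k[3:]),"now",al(s["orientation"]),np.round(s["joint_pos"],2),s["gripper_width"])
# ingot in tool frame from pick
Ro=rot(k[3:]);a=np.radians(28.7)
Ri=R.from_matrix(np.stack([[np.sin(a),-np.cos(a),0],[np.cos(a),np.sin(a),0],[0,0,1]],1))
rel=Ro.inv()*Ri; off=Ro.inv().apply(np.array([.4435,-.061,.015])-k[:3]);print("off",off*1000)
np.savez("held.npz",rel=rel.as_quat(),off=off)
L=101.3+al(k[3:])[1]
c=np.array([.56,.05,.0167+.004]);Q=pose(6,L);tcp=c-Q.apply(off);print(L,tcp, "ingot z axis",(Q*rel).as_matrix()[:,2])
plan((6,tcp+[0,0,.02],Q),(3,tcp,Q))
E
```

```text
pick az,lean,roll [ 29.22 -49.6    0.06] now [ 3.88 51.23 -0.95] [-1.02  0.79  0.58  1.87  0.44  1.06 -0.74] 0.06789146015645131
off [-1.98334943 -0.1717448  -6.31905377]
51.699999999999996 [0.56056067 0.04630858 0.0152271 ] ingot z axis [-0.10151706  0.97533004 -0.19602448]
[0.93, 0.1, 0.67, -0.4, -0.1, -0.1]
[0.94, 0.09, 0.67, -0.4, -0.1, -0.1]
[0.94, 0.09, 0.67, -0.4, -0.1, -0.1]
[0.94, 0.09, 0.67, -0.4, -0.1, -0.1]
[0.94, 0.09, 0.67, -0.4, -0.1, -0.1]
[0.94, 0.08, 0.67, -0.4, -0.1, -0.1]
[0.52, 0.0, 0.41, 0.0, 0.0, 0.0]
[0.52, 0.0, 0.41, 0.0, 0.0, 0.0]
[0.52, 0.0, 0.41, 0.0, 0.0, 0.0]
now [0.5562 0.0423 0.1043] F [-0.   0.1 -4.9] t 20.45
```

move_arm([
  [0.9,0.1,0.6,-0.4,0,0,-1],
  [0.9,0.1,0.6,-0.4,0,0,-1],
  [0.9,0.1,0.6,-0.4,0,0,-1],
  [0.9,0.1,0.6,-0.4,0,0,-1],
  [0.9,0.1,0.6,-0.4,0,0,-1],
  [0.9,0.1,0.6,-0.4,0,0,-1],
  [0.5,0,0.4,0,0,0,-1],
  [0.5,0,0.4,0,0,0,-1],
  [0,0,0,0,0,0,-1],
  [0,0,0,0,0,0,-1],
])

```text
t: 21.7
tcp_pos: [0.5617, 0.0486, 0.0218]
orientation: [0.323, 0.607, 0.668, -0.285]
contact_force: [-0.4, 0.1, -4.6]
gripper_width: 0.0677
```

Run:
```python
from h import *
s=manip.get_state();print(al(s["orientation"]),s["gripper_width"])
h=np.load("held.npz");off=h["off"];Q=pose(6,51.7);p=s["tcp_pos"];c=p+rot(s["orientation"]).apply(off);print("centre",c)
plan((1,[p[0],p[1],p[2]-(c[2]-.0167)],pose(al(s["orientation"])[0],51.7)))
```

```text
[ 5.84 51.03  0.67] 0.06772251957211524
centre [0.56106343 0.05217645 0.02728473]
[0.82, -0.01, 0.67, 0.4, -0.7, -0.5]
now [0.5617 0.0486 0.0218] F [-0.4  0.1 -4.6] t 21.7
```

move_arm([
  [0.25,0,0.2,0.4,-0.7,-0.5,-1],
  [0.25,0,0.2,0,0,0,-1],
  [0.2,0,0.15,0,0,0,-1],
  [0.1,0,0.05,0,0,0,-1],
  [0,0,0,0,0,0,-1],
  [0,0,0,0,0,0,-1],
  [0,0,0,0,0,0,-1],
  [0,0,0,0,0,0,-1],
  [0,0,0,0,0,0,-1],
  [0,0,0,0,0,0,-1],
])

```text
t: 22.95
tcp_pos: [0.5622, 0.0489, 0.0129]
orientation: [0.325, 0.603, 0.667, -0.293]
contact_force: [-0.2, 1.2, -1.8]
gripper_width: 0.0677
```

Run:
```python
from h import *
s=manip.get_state();print(al(s["orientation"]),s["gripper_width"],s["contact_force"])
off=np.load("held.npz")["off"];p=s["tcp_pos"];print("centre",p+rot(s["orientation"]).apply(off),p)
```

```text
[ 5.81 51.82  0.06] 0.06774575280532548 [-0.18088304  1.15320157 -1.79010607]
centre [0.56167125 0.05259211 0.01832456] [0.5622258  0.04888821 0.01285948]
```

move_arm([
  [0,0,0,0,0,0,0.5],
  [0,0,0,0,0,0,1],
  [0,0,0,0,0,0,1],
  [0,0,-2,0,0,0,1],
  [0,0,-3,0,0,0,1],
  [-2,0,-3,0,0,0,1],
  [-3,0,-2,0,5,0,1],
  [-3,0,-1,0,10,0,1],
  [-2,0,0,0,10,0,1],
  [-2,0,0,0,10,0,1],
])

```text
t: 24.2
tcp_pos: [0.5639, 0.0537, 0.1692]
orientation: [0.107, 0.66, 0.738, -0.094]
contact_force: [0.2, -0.4, -0.6]
gripper_width: 0.0878
```

Run:
```python
from h import *
u=lambda a,t: -pose(a,t).as_matrix()[:,2]
s=manip.get_state();print(al(s["orientation"]),s["tcp_pos"],np.round(s["joint_pos"],2))
im,P=cloud("wrist");cv2.imwrite("pics/w5.png",im)
m=(P[...,2]>.024)&(P[...,2]<.05)&(np.hypot(P[...,0]-.5617,P[...,1]-.0526)<.055)
p=P[m];r=cv2.minAreaRect((p[:,:2]*1000).astype(np.float32));print(len(p),r,np.percentile(p[:,2],[2,50,98]))
c=np.array([.5617,.0526,.017]);w=u(6,-58)
plan((10,c+.07*w+[0,0,.01],pose(6,-58)))
```

```text
[ 6.44 16.36  0.17] [0.56386679 0.05371084 0.16922356] [-0.71  0.41  0.44  1.9   0.14  0.93 -0.28]
2381 ((563.4982299804688, 45.39997100830078), (67.68035125732422, 29.21743392944336), 5.406589031219482) [0.03004072 0.03731689 0.04356279]
[-0.17, -0.04, 1.18, 0.1, 7.4, -0.0]
[-0.32, -0.03, 1.15, 0.1, 7.4, -0.0]
[-0.46, -0.03, 1.1, 0.1, 7.4, -0.0]
[-0.6, -0.03, 1.03, 0.1, 7.4, -0.0]
[-0.73, -0.03, 0.95, 0.1, 7.4, -0.0]
[-0.85, -0.03, 0.84, 0.1, 7.4, -0.0]
[-0.95, -0.03, 0.73, 0.1, 7.4, -0.0]
[-1.03, -0.03, 0.6, 0.1, 7.4, -0.0]
[-1.1, -0.03, 0.46, 0.1, 7.4, -0.0]
[-1.15, -0.03, 0.32, 0.1, 7.4, -0.0]
now [0.5658 0.0425 0.1732] F [ 0.3 -6.2  2.9] t 24.25
```

View pics/w5.png

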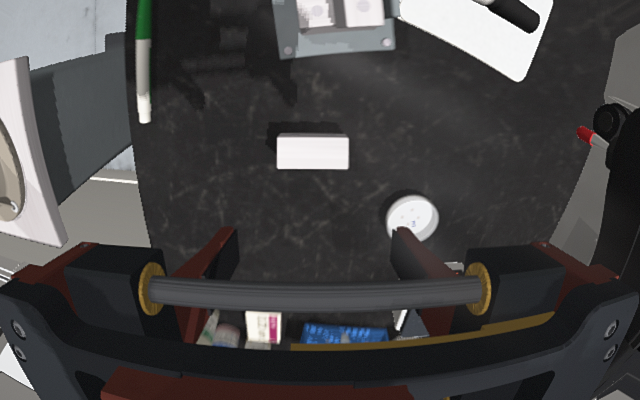

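The ingot lies stably on its flank at (313,151), 5–6° heading. I swing the tool to the other side.

move_arm([
  [-0.2,0,0.9,0,7.4,0,1],
  [-0.3,0,1.1,0,7.4,0,1],
  [-0.5,0,1.1,0,7.4,0,1],
  [-0.6,0,1.0,0,7.4,0,1],
  [-0.7,0,0.9,0,7.4,0,1],
  [-0.8,0,0.8,0,7.4,0,1],
  [-0.9,0,0.7,0,7.4,0,1],
  [-1.0,0,0.6,0,7.4,0,1],
  [-1.1,0,0.4,0,7.4,0,1],
  [-1.1,0,0.2,0,7.4,0,1],
])

```text
t: 25.5
tcp_pos: [0.5706, -0.0104, 0.0704]
orientation: [-0.366, 0.582, 0.642, 0.338]
contact_force: [0.1, -1.0, -0.3]
gripper_width: 0.0877
```

move_arm([
  [0,0,0,0,0,0,1],
  [0,0,0,0,0,0,1],
  [0,0,0,0,0,0,1],
  [0,0,0,0,0,0,1],
  [0,0,0,0,0,0,1],
  [0,0,0,0,0,0,1],
  [0,0,0,0,0,0,1],
  [0,0,0,0,0,0,1],
  [0,0,0,0,0,0,1],
  [0,0,0,0,0,0,1],
])

```text
t: 26.75
tcp_pos: [0.5699, -0.0089, 0.0714]
orientation: [-0.365, 0.583, 0.644, 0.335]
contact_force: [0.2, -0.1, 0.9]
gripper_width: 0.0878
```

Run:
```python
from h import *
u=lambda a,t: -pose(a,t).as_matrix()[:,2]
s=manip.get_state();print(al(s["orientation"]),s["tcp_pos"],np.round(s["joint_pos"],2))
im,P=cloud("wrist")
m=(P[...,2]>.024)&(P[...,2]<.05)&(np.hypot(P[...,0]-.5617,P[...,1]-.0526)<.055)
p=P[m];r=cv2.minAreaRect((p[:,:2]*1000).astype(np.float32));print(len(p),r,np.percentile(p[:,2],[2,50,98]),np.percentile(p[:,1],[1,99]))
im,P=cloud("side");np.save("side2.npy",P)
q=P[(P[...,2]>.02)&(P[...,2]<.05)];q=q[np.hypot(q[:,0]-.5617,q[:,1]-.0526)<.05];print(len(q),cv2.minAreaRect((q[:,:2]*1000).astype(np.float32)),np.percentile(q[:,2],[1,99]))
c=np.array([.5617,.0526,.017]);w=u(5.8,-58)
plan((3,c+.05*w,pose(5.8,-58)),(6,c-.009*w,pose(5.8,-58)))
```

```text
[  5.53 -59.38   0.36] [ 0.56990947 -0.00891773  0.07135853] [ 0.39  0.86 -0.03  1.72 -0.9   1.33  1.05]
2642 ((561.2686767578125, 52.8607177734375), (68.69393920898438, 31.055601119995117), 6.664478302001953) [0.0246365  0.03339145 0.0393894 ] [0.03624054 0.0687699 ]Traceback (most recent call last):
  File "<stdin>", line 8, in <module>
    return _quantile_unchecked(
        a, q, axis, out, overwrite_input, method, keepdims, weights)
    return _ureduce(a,
                    func=_quantile_ureduce_func,
    ...<5 lines>...
                    overwrite_input=overwrite_input,
                    method=method)
    r = func(a, **kwargs)
    result = _quantile(arr,
                       quantiles=q,
    ...<2 lines>...
                       out=out,
                       weights=wgt)
    slices_having_nans = np.isnan(arr[-1, ...])
                                  ~~~^^^^^^^^^
IndexError: index -1 is out of bounds for axis 0 with size 0
```

The heights (25–39 mm) and centre (561,53) match an ingot lying on its flank; the side view was occluded.

Run:
```python
from h import *
u=lambda a,t: -pose(a,t).as_matrix()[:,2]
c=np.array([.5617,.0530,.0175]);w=u(6,-58.5)
plan((3,c+.04*w,pose(6,-58.5)),(5,c-.009*w,pose(6,-58.5)))
```

```text
[-0.46, -0.07, 1.37, 0.2, -0.3, 0.0]
[-0.46, -0.07, 1.37, 0.2, -0.3, 0.0]
[-0.45, -0.06, 1.38, 0.2, -0.3, 0.0]
[0.0, -0.0, 0.98, -0.0, -0.0, 0.0]
[-0.0, -0.0, 0.98, 0.0, 0.0, 0.0]
[-0.0, -0.0, 0.98, 0.0, 0.0, 0.0]
[-0.0, -0.0, 0.98, 0.0, 0.0, 0.0]
[-0.0, -0.0, 0.98, 0.0, 0.0, 0.0]
now [ 0.5699 -0.0089  0.0713] F [ 0.2 -0.   0.2] t 26.85
```

move_arm([
  [-0.5,-0.1,1.3,0.2,-0.3,0,1],
  [-0.5,-0.1,1.3,0.2,-0.3,0,1],
  [-0.4,0,1.3,0.2,-0.3,0,1],
  [0,0,0,0,0,0,1],
  [0,0,0,0,0,0,1],
  [0,0,1,0,0,0,1],
  [0,0,1,0,0,0,1],
  [0,0,0,0,0,0,1],
  [0,0,0,0,0,0,1],
  [0,0,0,0,0,0,1],
])

```text
t: 28.1
tcp_pos: [0.5629, 0.0376, 0.0256]
orientation: [-0.363, 0.583, 0.649, 0.326]
contact_force: [-1.1, -0.2, 0.4]
gripper_width: 0.0878
```

Run:
```python
from h import *
u=lambda a,t: -pose(a,t).as_matrix()[:,2]
s=manip.get_state();print(al(s["orientation"]))
c=np.array([.5617,.0530,.0175]);w=u(6,-58.5)
plan((4,c-.009*w,pose(6,-58.5)))
```

```text
[ 6.120e+00 -5.844e+01 -1.000e-02]
[0.03, 0.01, 0.66, -0.0, 0.0, 0.0]
[0.03, 0.01, 0.66, -0.0, 0.0, 0.0]
[0.03, 0.01, 0.66, -0.0, 0.0, 0.0]
[0.03, 0.01, 0.66, -0.0, 0.0, 0.0]
now [0.5629 0.0376 0.0256] F [-1.1 -0.2  0.4] t 28.1
```

move_arm([
  [0,0,0.7,0,0,0,1],
  [0,0,0.7,0,0,0,1],
  [0,0,0.6,0,0,0,1],
  [0,0,0.5,0,0,0,1],
  [0,0,0,0,0,0,1],
  [0,0,0,0,0,0,-1],
  [0,0,0,0,0,0,-1],
  [0,0,0,0,0,0,-1],
  [0,0,0,0,0,0,-1],
  [0,0,0,0,0,0,-1],
], squeeze=50)

```text
t: 29.35
tcp_pos: [0.5607, 0.06, 0.0116]
orientation: [-0.363, 0.584, 0.649, 0.326]
contact_force: [-0.2, 0.4, -1.0]
gripper_width: 0.0679
```

Run:
```python
from h import *
s=manip.get_state();p=s["tcp_pos"];A=al(s["orientation"]);print(s["gripper_width"],p,A)
Q=rot(s["orientation"]);c=np.array([.5615,.0530,.0167]);off=Q.inv().apply(c-p);print("off mm",off*1000)
L=A[1]+78.7;np.savez("held2.npz",off=off,L=L)
# ingot centre target: carrier x -35, z 53+30 high
t=lambda x,z:np.array(car(x,0,z))-pose(103,L).apply(off)
plan((3,[p[0]-.01,p[1]-.0,p[2]+.12],Q),(11,t(-40,115),pose(103,L)));print(L,t(-40,115))
```

```text
0.06793775315573652 [0.5607347  0.05999806 0.01156845] [ 6.090e+00 -5.842e+01  1.000e-02]
off mm [ 0.68479032  0.01943342 -8.68458228]
[3.43, -0.33, -2.06, 0.0, 0.0, 0.0]
[3.43, -0.33, -2.06, 0.0, 0.0, 0.0]
[3.43, -0.33, -2.06, 0.0, 0.0, 0.0]
[0.47, -0.05, 1.2, 3.1, -5.3, -8.9]
[0.58, 0.1, 1.15, 3.1, -5.3, -8.9]
[0.65, 0.25, 1.08, 3.1, -5.3, -8.9]
[0.7, 0.41, 1.0, 3.1, -5.3, -8.9]
[0.71, 0.57, 0.91, 3.1, -5.3, -8.9]
[0.69, 0.73, 0.81, 3.1, -5.3, -8.9]
[0.63, 0.87, 0.71, 3.1, -5.3, -8.9]
[0.55, 1.0, 0.6, 3.1, -5.3, -8.9]
[0.44, 1.1, 0.5, 3.1, -5.3, -8.9]
[0.3, 1.18, 0.4, 3.1, -5.3, -8.9]
[0.15, 1.24, 0.32, 3.1, -5.3, -8.9]
now [0.5607 0.06   0.0116] F [-0.2  0.4 -1. ] t 29.35
20.28 [0.53086349 0.19797902 0.10709113]
```

move_arm([
  [3.4,-0.3,-2.1,0,0,0,-1],
  [3.4,-0.3,-2.1,0,0,0,-1],
  [3.4,-0.3,-2.1,0,0,0,-1],
  [0.5,0,1.0,3.1,-5.3,-8.9,-1],
  [0.6,0.1,1.0,3.1,-5.3,-8.9,-1],
  [0.6,0.2,0.9,3.1,-5.3,-8.9,-1],
  [0.7,0.4,0.9,3.1,-5.3,-8.9,-1],
  [0.7,0.6,0.8,3.1,-5.3,-8.9,-1],
  [0.7,0.7,0.7,3.1,-5.3,-8.9,-1],
  [0,0,0,0,0,0,-1],
])

```text
t: 30.6
tcp_pos: [0.5376, 0.123, 0.117]
orientation: [-0.083, 0.238, 0.952, 0.175]
contact_force: [-1.0, 0.1, -4.3]
gripper_width: 0.0675
```

Run:
```python
from h import *
s=manip.get_state();h=np.load("held2.npz");off=h["off"];L=float(h["L"]);print(s["gripper_width"],al(s["orientation"]),np.round(s["joint_pos"],2))
t=lambda x,z:np.array(car(x,0,z))-pose(103,L).apply(off)
plan((8,t(-40,115),pose(103,L)))
```

```text
0.06748297649779963 [ 59.66 -15.3   17.02] [-0.02  0.46 -0.11  1.93 -0.46  0.84  1.29]
[0.44, 0.7, 0.47, 1.8, -3.3, -5.5]
[0.4, 0.75, 0.42, 1.8, -3.3, -5.5]
[0.35, 0.8, 0.38, 1.8, -3.3, -5.5]
[0.29, 0.84, 0.33, 1.8, -3.3, -5.5]
[0.22, 0.87, 0.29, 1.8, -3.3, -5.5]
[0.15, 0.9, 0.25, 1.8, -3.3, -5.5]
[0.08, 0.92, 0.22, 1.8, -3.3, -5.5]
[0.0, 0.93, 0.19, 1.8, -3.3, -5.5]
now [0.5376 0.123  0.117 ] F [-1.   0.1 -4.3] t 30.6
```

move_arm([
  [0.4,0.7,0.4,1.8,-3.3,-5.5,-1],
  [0.4,0.7,0.4,1.8,-3.3,-5.5,-1],
  [0.3,0.8,0.4,1.8,-3.3,-5.5,-1],
  [0.3,0.8,0.3,1.8,-3.3,-5.5,-1],
  [0.2,0.9,0.3,1.8,-3.3,-5.5,-1],
  [0.1,0.9,0.2,1.8,-3.3,-5.5,-1],
  [0.1,0.9,0.2,1.8,-3.3,-5.5,-1],
  [0,0.9,0.2,1.8,-3.3,-5.5,-1],
  [0,0,0,0,0,0,-1],
  [0,0,0,0,0,0,-1],
])

```text
t: 31.85
tcp_pos: [0.5265, 0.1812, 0.0982]
orientation: [0.164, -0.105, 0.981, 0.008]
contact_force: [0.6, -0.9, -4.1]
gripper_width: 0.0679
```

Run:
```python
from h import *
s=manip.get_state();h=np.load("held2.npz");off=h["off"];L=float(h["L"]);print(s["gripper_width"],al(s["orientation"]),np.round(s["joint_pos"],2))
c=s["tcp_pos"]+rot(s["orientation"]).apply(off);print("centre car",(c[:2]-C)@EX*1000,(c[:2]-C)@EY*1000,c[2]*1000)
t=lambda x,z:np.array(car(x,0,z))-pose(103,L).apply(off)
plan((3,t(-28,75),pose(103,L)),(3,t(-28,57),pose(103,L)))
im,P=cloud("wrist");cv2.imwrite("pics/w6.png",im)
```

```text
0.06792795902664704 [102.03  18.93  -1.05] [-0.61  0.32  0.11  2.21  0.25  0.31  1.05]
centre car -47.79649316322352 -15.151201977469608 106.17782457796848
[-0.29, 0.54, 1.18, -0.4, -0.5, -0.2]
[-0.28, 0.53, 1.19, -0.4, -0.5, -0.2]
[-0.27, 0.52, 1.2, -0.4, -0.5, -0.2]
[0.21, 0.0, 0.56, 0.0, 0.0, 0.0]
[0.21, 0.0, 0.56, 0.0, 0.0, 0.0]
[0.21, 0.0, 0.56, 0.0, 0.0, 0.0]
now [0.5265 0.1812 0.0982] F [ 0.6 -0.9 -4.1] t 31.85
```

View pics/w6.png

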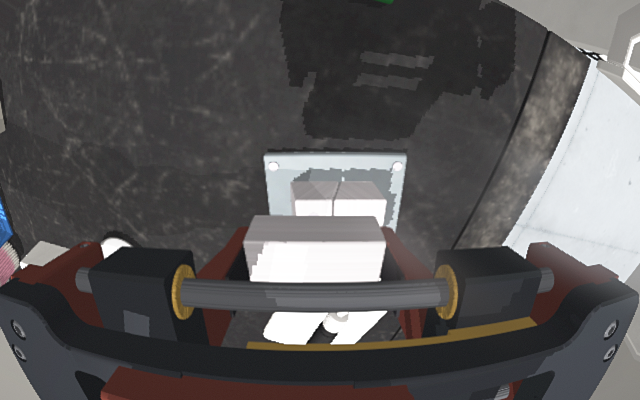

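The held ingot at (315,245) now shows its plain wide face up, with the pile at (338,200) below. Descending outside B.

move_arm([
  [-0.3,0.5,0.8,-0.4,-0.5,-0.2,-1],
  [-0.3,0.5,0.8,-0.4,-0.5,-0.2,-1],
  [-0.3,0.5,0.8,-0.4,-0.5,-0.2,-1],
  [0,0,0,0,0,0,-1],
  [0,0,0,0,0,0,-1],
  [0.1,0,0.3,0,0,0,-1],
  [0.1,0,0.3,0,0,0,-1],
  [0,0,0,0,0,0,-1],
  [0,0,0,0,0,0,-1],
  [0,0,0,0,0,0,-1],
])

```text
t: 33.15
tcp_pos: [0.5424, 0.1976, 0.0703]
orientation: [0.177, -0.108, 0.978, 0.02]
contact_force: [0.3, -0.8, -3.6]
gripper_width: 0.0678
```

```bash
cat > c2.py <<'E'
from h import *
s=manip.get_state();h=np.load("held2.npz");off=h["off"];L=float(h["L"]);print(s["gripper_width"],al(s["orientation"]))
c=s["tcp_pos"]+rot(s["orientation"]).apply(off);print("centre car",(c[:2]-C)@EX*1000,(c[:2]-C)@EY*1000,c[2]*1000)
t=lambda x,z:np.array(car(x,-1,z))-pose(103,L).apply(off)
E
python3 - <<'E'
from c2 import *
plan((3,t(-28,58),pose(103,L)),(1,t(-28,54),pose(103,L)))
E
```

```text
0.06782966481146635 [102.64  20.49   0.  ]
centre car -28.8315605365267 -2.9380879097488553 78.24470501613503
[0.21, 0.07, 0.64, -0.0, 0.1, -0.1]
[0.21, 0.07, 0.64, -0.0, 0.1, -0.1]
[0.21, 0.07, 0.64, -0.0, 0.1, -0.1]
[0.14, 0.0, 0.38, 0.0, 0.0, 0.0]
now [0.5424 0.1976 0.0703] F [ 0.3 -0.8 -3.6] t 33.15
```

move_arm([
  [0.2,0.1,0.6,0,0,0,-1],
  [0.2,0.1,0.6,0,0,0,-1],
  [0.2,0,0.6,0,0,0,-1],
  [0,0,0,0,0,0,-1],
  [0,0,0,0,0,0,-1],
  [0.1,0,0.2,0,0,0,-1],
  [0,0,0,0,0,0,-1],
  [0,0,0,0,0,0,-1],
  [0,0,0,0,0,0,-1],
  [0,0,0,0,0,0,-1],
])

```text
t: 34.4
tcp_pos: [0.5429, 0.2006, 0.0482]
orientation: [0.177, -0.109, 0.978, 0.02]
contact_force: [0.4, 0.5, -5.4]
gripper_width: 0.0679
```

Run:
```python
from c2 import *
plan((1,t(-28,53.3),pose(103,L)),(4,t(-20,53.3),pose(103,L)))
```

```text
0.06786238522479403 [1.0268e+02 2.0550e+01 6.0000e-02]
centre car -27.73824053886521 -0.08757273048052086 56.08153327144044
[0.13, -0.09, 0.25, -0.1, 0.3, -0.3]
[-0.19, -0.0, 0.07, 0.0, 0.0, 0.0]
[-0.19, -0.0, 0.07, 0.0, 0.0, 0.0]
[-0.19, -0.0, 0.07, 0.0, 0.0, 0.0]
[-0.19, -0.0, 0.07, 0.0, 0.0, 0.0]
now [0.5429 0.2006 0.0482] F [ 0.4  0.5 -5.4] t 34.4
```

move_arm([
  [0.1,-0.1,0.2,0,0,0,-1],
  [0,0,0.1,0,0,0,-1],
  [0,0,0,0,0,0,-1],
  [-0.2,0,0.1,0,0,0,-1],
  [-0.2,0,0.1,0,0,0,-1],
  [-0.2,0,0.1,0,0,0,-1],
  [-0.1,0,0,0,0,0,-1],
  [0,0,0,0,0,0,-1],
  [0,0,0,0,0,0,-1],
  [0,0,0,0,0,0,-1],
])

```text
t: 35.65
tcp_pos: [0.5498, 0.2014, 0.0447]
orientation: [0.176, -0.109, 0.978, 0.02]
contact_force: [-1.3, -1.4, -3.0]
gripper_width: 0.0679
```

Run:
```python
from c2 import *
plan((1,t(-20,53.3),pose(103,L)))
```

```text
0.06794439201368294 [102.74  20.45   0.  ]
centre car -20.79123677858831 -0.8985842849223158 52.56123816598766
[-0.1, -0.01, -0.04, -0.1, 0.2, -0.2]
now [0.5498 0.2014 0.0447] F [-1.3 -1.4 -3. ] t 35.65
```

move_arm([
  [-0.15,0,0.05,0,0,0,-1],
  [-0.15,0,0.05,0,0,0,-1],
  [-0.15,0,0.05,0,0,0,-1],
  [-0.15,0,0.05,0,0,0,-1],
  [-0.15,0,0.05,0,0,0,-1],
  [0,0,0,0,0,0,-1],
  [0,0,0,0,0,0,-1],
  [0,0,0,0,0,0,-1],
  [0,0,0,0,0,0,-1],
  [0,0,0,0,0,0,-1],
])

```text
t: 36.9
tcp_pos: [0.5497, 0.2014, 0.0446]
orientation: [0.172, -0.11, 0.979, 0.017]
contact_force: [-2.6, -0.8, -1.5]
gripper_width: 0.0678
```

Run:
```python
from c2 import *
plan((1,t(-20,53.3),pose(103,L)))
```

```text
0.06779674335334959 [102.83  19.87  -0.21]
centre car -20.83615274424769 -0.8790908194438165 52.52267756389347
[-0.11, -0.01, -0.05, -0.3, -0.4, -0.1]
now [0.5497 0.2014 0.0446] F [-2.6 -0.8 -1.5] t 36.9
```

move_arm([
  [0,0,0,0,0.5,0,-1],
  [-0.35,0,0.12,0,0,0,-1],
  [-0.35,0,0.12,0,0,0,-1],
  [0,0,0,0,0,0,-1],
  [0,0,0,0,0,0,0.5],
  [0,0,0,0,0,0,1],
  [0,0,0,0,0,0,1],
  [0,0,-2,0,0,0,1],
  [0,0,-4,0,0,0,1],
  [0,0,-5,0,0,0,1],
])

```text
t: 38.15
tcp_pos: [0.5177, 0.1951, 0.1503]
orientation: [0.163, -0.111, 0.98, 0.015]
contact_force: [0.4, -0.4, 0.1]
gripper_width: 0.088
```

move_arm([
  [3.5,0,-3,0,0,0,1],
  [4,-2,-2,0,0,0,1],
  [4,-4,0,0,0,0,1],
  [4,-4,0,0,0,0,1],
  [4,-5,0,0,0,0,1],
  [0,-5,0,0,0,0,1],
  [0,0,0,0,0,0,1],
  [0,0,0,0,0,0,1],
  [0,0,0,0,0,0,1],
  [0,0,0,0,0,0,1],
])

```text
t: 39.4
tcp_pos: [0.4177, 0.0399, 0.1658]
orientation: [0.172, -0.112, 0.979, 0.019]
contact_force: [0.9, 0.5, -0.3]
gripper_width: 0.0879
```

Run:
```python
from h import *
print(manip.get_state()["tcp_pos"])
def loc(P):
    l=np.stack([(P[...,0]-C[0])*EX[0]+(P[...,1]-C[1])*EX[1],(P[...,0]-C[0])*EY[0]+(P[...,1]-C[1])*EY[1],P[...,2]],-1).reshape(-1,3)*1000
    return l[(np.abs(l[:,0])<65)&(np.abs(l[:,1])<65)]
ims=[]
for n,b in(("side",(90,170,260,340)),("scene",(150,215,350,425))):
    im,P=cloud(n);l=loc(P)
    t=l[(l[:,2]>63)&(l[:,2]<72)&(l[:,0]<31)]
    r=cv2.minAreaRect(t[:,:2].astype(np.float32));print(n,"top",len(t),np.percentile(t,[1,50,99],axis=0).round(1).tolist(),np.round(r[0],1),np.round(r[1],1),round(r[2],1))
    A=np.c_[t[:,:2],np.ones(len(t))]
    for m,nm in((t[:,0]<-4,"outer"),(t[:,0]>2,"inner")): 
        f=np.linalg.lstsq(A[m],t[m,2],rcond=None)[0];print(nm,m.sum(),"tilt",f[:2].round(3),"x",np.percentile(t[m,0],[1,99]).round(1),"y",np.percentile(t[m,1],[1,99]).round(1))
    ims.append(cv2.resize(im[b[0]:b[1],b[2]:b[3]],(400,400 if n=="side" else 347),interpolation=2))
h=400;ims=[cv2.copyMakeBorder(i,0,h-i.shape[0],0,0,0) for i in ims]
cv2.imwrite("pics/fin.png",np.hstack(ims))
```

```text
[0.41769144 0.03985159 0.16582114]
side top 754 [[-38.7, -35.7, 63.4], [-6.2, -4.2, 67.8], [28.1, 31.6, 70.4]] [-4.9 -1. ] [69.  71.3] 0.4
outer 400 tilt [0.006 0.004] x [-38.9  -4.4] y [-35.8  31.5]
inner 290 tilt [-0.01   0.009] x [ 2.1 28.4] y [-35.3  32. ]
scene top 436 [[-40.1, -35.6, 63.4], [-3.7, -5.5, 68.2], [27.8, 32.3, 70.6]] [-6.2 -1.4] [69.9 70.4] 2.1
outer 217 tilt [0.004 0.017] x [-40.4  -4.1] y [-35.8  32. ]
inner 184 tilt [-0.055  0.013] x [ 2.4 28. ] y [-34.8  32.3]
```

View pics/fin.png

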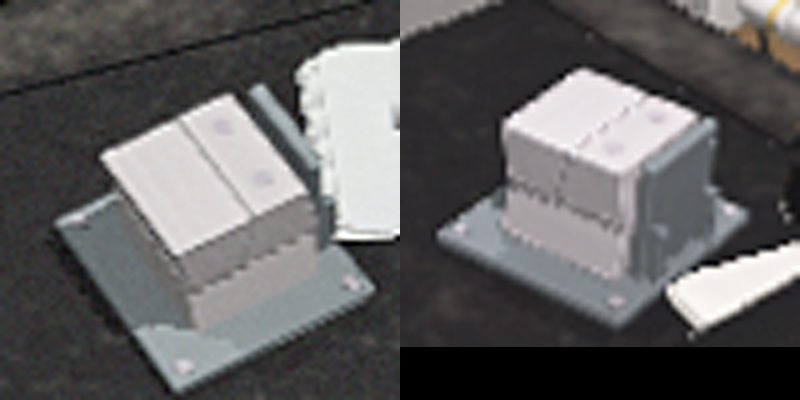

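Both views show the course flat with the seam closed: side (215,170), scene (605,130). The ingot with mould marks is against the stop and parallel to it. Last I check the bottom pair and bystanders against the start, then hand in.

Run:
```python
from m import *
from h import *
for n,b in(("side",(265,105,335,172)),("scene",(355,165,420,212))):
    P0=np.load(n+"0.npy");im,P1=cloud(n);u0,v0,u1,v1=b
    for P in(P0,P1):
        p=P[v0:v1,u0:u1].reshape(-1,3);x=(p[:,:2]-C)@EX*1000;y=(p[:,:2]-C)@EY*1000;z=p[:,2]*1000
        o=[]
        for c,a in(((abs(x)<25)&(y<-15)&(y>-45),y),((abs(y)<25)&(x<-25)&(x>-45),x)):
            m=c&(z>13)&(z<33); o.append((m.sum(),np.median(a[m]).round(1) if m.sum() else None))
        print(n,"-y side face y, front face x",o)
    if n=="side":
        for nm,bb,lo,hi in(("dish",(372,187,410,222),.008,.03),("carton",(328,290,375,350),.02,.04),("marker",(222,155,245,215),.006,.025)): 
            try: print(nm,fit(P0,bb,lo,hi)[1],fit(P1,bb,lo,hi)[1])
            except Exception as e: print(nm,"occluded")
manip.job_done()
```

```text
side -y side face y, front face x [(np.int64(139), np.float64(-34.7)), (np.int64(49), np.float64(-33.5))]
side -y side face y, front face x [(np.int64(135), np.float64(-34.7)), (np.int64(45), np.float64(-33.7))]
dish [690.3 -24.6] [689.9 -23.9]
carton [ 519.6 -226.8] [ 519.7 -226.9]
marker [382.5 134.6] [382.  125.6]
scene -y side face y, front face x [(np.int64(126), np.float64(-33.8)), (np.int64(0), None)]
scene -y side face y, front face x [(np.int64(127), np.float64(-33.9)), (np.int64(0), None)]
the job is handed in; nothing more can be done
```

The second course is laid and handed in at about 39.5 s of the 70 s allowed; the hand-in gives no verdict.

- **Placement:** Ingot B lies wide face down against the back stop. Ingot A was tumbled twice by its end faces and lies narrow face down outside B, nested flank to flank.
- **Second course:** The two tops are level at about z = 68 mm and the seam looks closed in both views. B's centre is about 14.2 mm along carrier x, where touching the stop is 14.0. A's centre is about -20 mm; its limit is -23.5. Both are centred within about 2 mm of the stop. The combined yaw reads 0.4° from the side camera and 2.1° from the scene camera.
- **Bottom pair and bystanders:** The visible faces of the bottom pair moved no more than 0.2 mm. The dish moved less than 1 mm and the carton about 0.1 mm by measurement.
- **Checks that disagreed:**
  - The marker's fitted centre read 9 mm off in y. The arm may have been partly covering it in that picture, but I didn't confirm that. I never worked next to it, and 9 mm is still under the 15 mm limit.
  - The scene camera's fit of B's top shows 0.055 rad of tilt, against 0.01 from the side camera. I put that down to points on its edges and the stop, since the pictures show it flat.

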